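# Open the rotary incubator and fit its roller

### The arm

A 6-joint arm with a two-finger parallel gripper is mounted at the origin on the work surface. World frame = base frame: x ahead of the robot, y to its left, z up, the work surface at z = 0. Lengths are in m, angles in degrees, forces in N, time in s.
With the tool pointing down it reaches from about 0.375 to 0.9 m from the base axis. Payload 3.1 kg.
Tool frame: the origin (TCP) lies on the centre line of the jaws, within the pads' length; the fingertips stand 25 mm ahead of it and the grasp point (between the pads) lies 6 mm ahead of it; y points along the fingers, x is the direction in which the jaws open and shut, and the axes are right-handed (so a half turn about y gives the same grasp; the last joint's range is limited). The gripper opens to 87 mm and grips with 3 to 60 N. Pads are 19 mm wide; open, the fingers measure 117 mm over their backs; the gripper's body (75 mm by 190 mm) begins 51 mm behind the grasp point.
Start: joints at [55.491, 30.224, 82.088, -0, 67.689, -10.227], TCP at [0.257, 0.57, 0.248] pointing down, gripper open.
Joint ranges: [-176.69, 176.69], [-43.24, 126.21], [12.49, 139.97], [-82, 262], [0, 151.66], [-163.58, 163.58]. Speed limits (degrees/s): [159.86, 159.86, 180, 180, 180, 180].

### API

Orientations are given as a 3x3 rotation matrix whose columns are the frame's x, y, z axes.
In Python, from rig import * gives the robot as it stands.
- The arm moves only by the tool play_rows, never from a script. Its argument "commands" is a list of rows, each a list of 2 entries, a list of its own where there are three numbers: the shift along the world's x, y, z in m, then the turn, a rotation vector about the world's x, y, z in rad. A call has 1 to 10 rows; each row is the pose to reach, as a shift and turn from the pose commanded when the call began; what a row does not reach only later rows make up. A row lasts 1/8 s, in which the tool goes at most 62.5 mm and 10.7 degrees, less where a joint would pass 70% of its speed; a pose out of reach is approached as far as the arm can. A call with a gripper value outside its range is refused whole. "gripper" is the finger opening in m, from 0 to 0.087, set as the call begins (left out, the last holds). The fingers move at their own pace and stop on an object; the grip force is fixed at half the most. Time passes only in rows, so rows that repeat a pose let the fingers close. It gives the time, the measured TCP pose, the force and the opening at its end, in the units of the state.
- read_state(): the state, without advancing time (a new reading comes with each control period).
- capture(name): name is "side" or "top" or "wrist"; returns a dict with "frame" (420x560x3 uint8, red, green, blue), "depth" (420x560 float32, m along the optical axis (not along the pixel's ray), 0 where there is no reading), "mtx" (3x3 intrinsics, pixels), "dist_coeffs" ([k1, k2, p1, p2, k3] as OpenCV has them; the pictures are not rectified), "cam_to_world" (4x4, takes a point from camera to world coordinates); the wrist camera has in their place "hand_eye" (4x4, takes a point from camera to tool coordinates, whose origin is the TCP and whose axes are the tool frame's). Camera axes: x right, y down, z forward; pixel columns grow to the right and rows downward; lengths in m; the calibration is good to about 2 mm. A picture is of the moment at which its call begins: read the wrist's pose just before it.
- hand_in(): hands the job in, once; it reports no verdict.
The state is a dict: "time_s": time; "joint_positions": joint angles; "qvel": joint speeds; "tau": joint torques, N m; "position": TCP position; "tcp_rot": TCP orientation; "force": force on the tool from outside, world axes, zero at the start; "moment": the same for the moment, N m; "opening": opening from 0.0 (shut) to 1.0 (fully open).
Only numpy, scipy, OpenCV 4.12 (cv2) and the standard library are available. Lean on these libraries where they do the work, as an engineer would, in place of code of your own. Each camera call takes 0.05 s, during which the arm holds its last target. There are 200 camera calls.

### The job

Lift the incubator's blue hood by its handle past the balance point until its gas struts hold it fully open, then take the blue roller from its white stand and lower it, without dropping it, into the two slotted brackets inside the incubator until both axle ends rest on the slot floors. Leave the hood standing open and the roller let go, and do not disturb the bottle, beaker and jar around.

Things in the scene. Friction and masses are not known exactly. Their poses are not given: they have to be found in the camera images.
- hood (a joint): Hinge angle of the hood, rad: 0 shut, 1.13 fully open against its stop. The struts push with a nearly constant torque, about 0.86 N m: below the balance angle (somewhere from 0.45 to 0.7, it varies) the hood falls shut by itself, above it the struts carry it to the stop and hold it there. Lifting takes only 1 to 3 N at the handle.
- hood_hinge (a point): Middle of the hinge line, on the rear top edge of the white base, 65 mm above the bench; x points from the handle side to the rear, y along the hinge, z up; fixed to the base, does not turn with the hood. The hood opens about +y: the handle rises and moves to the rear. Black struts stand outside the hood's two sides.
- hood_handle (a point): Middle of the hood's handle: a round steel bar 14 mm thick along y, 108 mm free between its legs, 50 mm in front of the hood's front face, 87 mm above the bench while shut. It is 280 mm in front of the hinge and 22 mm above it (shut) and turns with the hood; its x axis points along the hood to the hinge. Hood: 230 x 200 x 50 mm, blue with a clear top, 0.9 kg.
- seat (a point): Where the roller's centre must come: midway between the two brackets, 75 mm above the bench, 123 mm in front of the hinge; x along the seated roller's axis (handle side to rear), z up. The fully open hood leans forward over it, 65 degrees from the bench, so a hand straight from above strikes it: lean the hand 20 to 50 degrees back towards the handle side.
- roller: The roller, origin at its centre, x along its axis (the two ends are alike): blue drum 44 mm diameter x 80 mm with two white bands, and a steel axle stub 14 mm diameter x 25 mm at each end, 130 mm in all, 0.28 kg. Lies level on the stand, its centre 65 mm above the bench.
- stand: White stand of the roller, fixed: base 130 x 70 mm, origin at its underside centre, x along the roller. Two posts at 53 mm either side of the centre carry the axle stubs in notches 8 mm deep, 58 to 66 mm above the bench. May be left or right of the incubator, the tube rack on the other side.
- tube_rack: Bystander, fixed: steel rack 160 x 70 mm (long along its x) with glass tubes, 86 mm high, origin at its underside centre.
- amber_bottle: Bystander: amber bottle 60 mm diameter, 120 mm high, origin at its underside centre.
- beaker: Bystander: glass beaker 70 mm diameter, 85 mm high, origin at its underside centre.
- white_jar: Bystander: white jar 64 mm diameter, 75 mm high, origin at its underside centre.
- incubator: The fixed white base tray, 230 (x) x 200 mm, rim 65 mm high, origin at its underside centre, inner floor 14 mm up. Two aluminium brackets across x, 8 mm thick, 90 mm between inner faces (the drum goes between), each with a vertical slot open at the top, 17 mm wide, slot floor 68 mm above the bench; flared tops reach 94 mm.
Not all that is in view belongs to the job. Several things have the shape of the roller; the one meant has the colours described above.

How it is judged:
By the outcome, as a careful person would: the job done as asked, in the order asked, and still so for the second after the job is handed in, with the robot touching nothing.
It also fails if it takes over 72 s, if anything falls off the work surface, if the arm or the gripper's body presses on something with over 40 N, if the wrist force passes 120 N, or if a joint passes its speed limit or range.

## Working session

There is one attempt and no reset: what is moved stays moved. The work goes in short steps, Python scripts to look and compute and a tool call to move; the robot and the scene stay as the last step left them, time stands still between calls to the robot, and variables do not carry over. Pictures are saved under pics/ and viewed, about 8 in all and at most 12, crops included, and the job is handed in when it is done.

Besides the shell and the picture viewer there is one more tool, called after "Emit:" by a JSON object that holds its "fn" and its "kwargs". play_rows: Moves the arm, as the interface text tells. Its arguments: {"type":"object","properties":{"commands":{"type":"array"},"gripper":{"type":"number"}},"required":["commands"]}

```bash
ls; mkdir -p pics
cat > h.py <<'E'
from rig import *
import numpy as np, cv2
def snap(n,f):
    s=read_state(); c=capture(n); c['st']=s
    if 'cam_to_world' not in c:
        T=np.eye(4);T[:3,:3]=np.array(s['tcp_rot']);T[:3,3]=s['position'];c['cam_to_world']=T@np.array(c['hand_eye'])
    cv2.imwrite('pics/'+f+'.png',cv2.cvtColor(c['frame'],cv2.COLOR_RGB2BGR)); np.save('pics/'+f+'.npy',c,allow_pickle=True); return c
def load(f): return np.load('pics/'+f+'.npy',allow_pickle=True).item()
def rays(c,px):
    p=cv2.undistortPoints(np.array(px,float).reshape(-1,1,2),np.array(c['mtx']),np.array(c['dist_coeffs'])).reshape(-1,2)
    return np.c_[p,np.ones(len(p))]
def onplane(c,px,z):
    T=np.array(c['cam_to_world']);d=rays(c,px)@T[:3,:3].T;o=T[:3,3]
    return o+d*((z-o[2])/d[:,2])[:,None]
def pts(c,mask=None):
    D=c['depth'];v,u=np.nonzero((D>0)&(mask if mask is not None else D>0))
    T=np.array(c['cam_to_world']);r=rays(c,np.c_[u,v])*D[v,u][:,None]
    return r@T[:3,:3].T+T[:3,3],u,v
E
python3 - <<'E'
from h import *
s=read_state();print(s)
a=snap('top','top0');b=snap('side','side0')
print(np.array(a['cam_to_world']).round(3),np.array(b['cam_to_world']).round(3))
E
```

```text
pics
{'time_s': 0.0, 'joint_positions': array([ 5.54919735e+01,  3.02786768e+01,  8.21568592e+01, -1.45828974e-04,
        6.76890093e+01, -1.02269346e+01]), 'qvel': array([-0.01725609, -0.02353754, -0.03139244, -0.02484212, -0.08784072,
        0.01266183]), 'tau': array([ 2.08615011e-04, -4.40045857e+01, -1.76588452e+01,  6.31626067e-02,
        5.82159008e-02, -1.46714096e-04]), 'position': array([0.25658534, 0.56915329, 0.24657205]), 'tcp_rot': array([[ 4.11211368e-01, -1.22952205e-03, -9.11539192e-01],
       [ 9.11537510e-01, -1.79258524e-03,  4.11213027e-01],
       [-2.13960719e-03, -9.99997637e-01,  3.83624041e-04]]), 'force': array([0.47142041, 0.04448154, 0.17046236]), 'moment': array([-0.06817451, -0.02254863, -0.0262336 ]), 'opening': 0.9992295917308821}
[[-1.900e-02 -9.980e-01  6.300e-02  4.000e-01]
 [-1.000e+00  1.900e-02 -2.000e-03 -6.300e-02]
 [ 1.000e-03 -6.300e-02 -9.980e-01  1.509e+00]
 [ 0.000e+00  0.000e+00  0.000e+00  1.000e+00]] [[ 0.986 -0.097  0.136  0.298]
 [-0.167 -0.605  0.778 -1.185]
 [ 0.007 -0.79  -0.613  0.969]
 [ 0.     0.     0.     1.   ]]
```

View pics/top0.png

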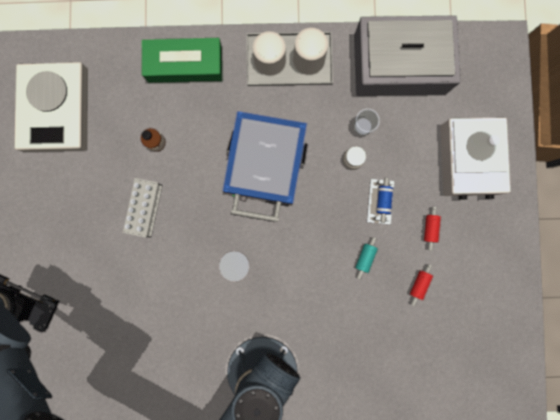

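View pics/side0.png

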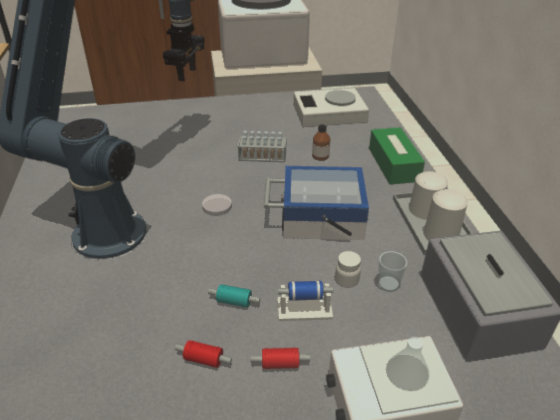

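Run:
```python
from h import *
c=load('top0'); f=c['frame']; hsv=cv2.cvtColor(f,cv2.COLOR_RGB2HSV)
b=((hsv[...,0]>105)&(hsv[...,0]<130)&(hsv[...,1]>130)&(hsv[...,2]>60)).astype(np.uint8)
cn,_=cv2.findContours(b,0,2)
for k in cn:
    if cv2.contourArea(k)>60:
        r=cv2.minAreaRect(k);box=cv2.boxPoints(r);print(cv2.contourArea(k),r,onplane(c,box,.115 if cv2.contourArea(k)>2000 else .08).round(3).tolist(), onplane(c,[r[0]],.115 if cv2.contourArea(k)>2000 else .07).round(4))
P,u,v=pts(c)
hm=(u>225)&(u<290)&(v>192)&(v<228)&(P[:,2]>.06)
h=P[hm]; print(len(h),np.percentile(h[:,2],[5,50,95]))
# hood top by depth
q=P[(u>200)&(u<320)&(v>100)&(v<210)&(P[:,2]>.1)&(P[:,2]<.125)][:,:2]
r=cv2.minAreaRect((q*1000).astype(np.float32));print('hood depth',r)
q=P[(u>362)&(u<402)&(v>170)&(v<230)]
for lo,hi in((.004,.03),(.05,.075),(.075,.1)):
    w=q[(q[:,2]>lo)&(q[:,2]<hi)];print(lo,len(w),cv2.minAreaRect((w[:,:2]*1000).astype(np.float32)) if len(w)>3 else 0)
h=h[:,:];print('handle',h.mean(0)); 
for uu in range(232,284,4):
    m=hm&(u==uu); 
    if m.any(): print(uu,P[m][np.argmin(P[m][:,0])].round(3))
im=cv2.resize(cv2.cvtColor(f,cv2.COLOR_RGB2BGR)[90:240,130:410],(800,428),interpolation=cv2.INTER_CUBIC);cv2.imwrite('pics/crop.png',im)
```

```text
173.0 ((384.4344787597656, 199.22129821777344), (12.493931770324707, 15.753219604492188), 5.19442892074585) [[0.479, -0.341, 0.08], [0.524, -0.347, 0.08], [0.52, -0.383, 0.08], [0.475, -0.377, 0.08]] [[ 0.5004 -0.3641  0.07  ]]
5459.0 ((263.7047119140625, 157.50672912597656), (71.65748596191406, 81.15775299072266), 10.007980346679688) [[0.528, 0.099, 0.115], [0.754, 0.057, 0.115], [0.714, -0.141, 0.115], [0.49, -0.096, 0.115]] [[ 0.6208 -0.0201  0.115 ]]
719 [0.08457081 0.09561292 0.11895889]
hood depth ((604.2877197265625, -17.182510375976562), (200.70018005371094, 272.5618896484375), 78.98113250732422)
0.004 526 ((503.11981201171875, -370.4375305175781), (115.27777099609375, 175.97657775878906), 88.3753662109375)
0.05 218 ((498.41180419921875, -362.6477966308594), (44.38618850708008, 128.243408203125), 84.78956604003906)
0.075 378 ((496.706787109375, -362.2416687011719), (41.30781936645508, 124.31024169921875), 84.0571060180664)
handle [ 0.491715   -0.01110185  0.10101594]
232 [0.468 0.073 0.091]
236 [0.465 0.062 0.091]
240 [0.465 0.05  0.09 ]
244 [0.462 0.039 0.09 ]
248 [0.459 0.029 0.08 ]
252 [0.458 0.016 0.095]
256 [0.455 0.005 0.095]
260 [ 0.452 -0.006  0.094]
264 [ 0.45  -0.017  0.085]
268 [ 0.449 -0.029  0.091]
272 [ 0.446 -0.04   0.085]
276 [ 0.443 -0.051  0.086]
280 [ 0.497 -0.063  0.086]
```

View pics/crop.png

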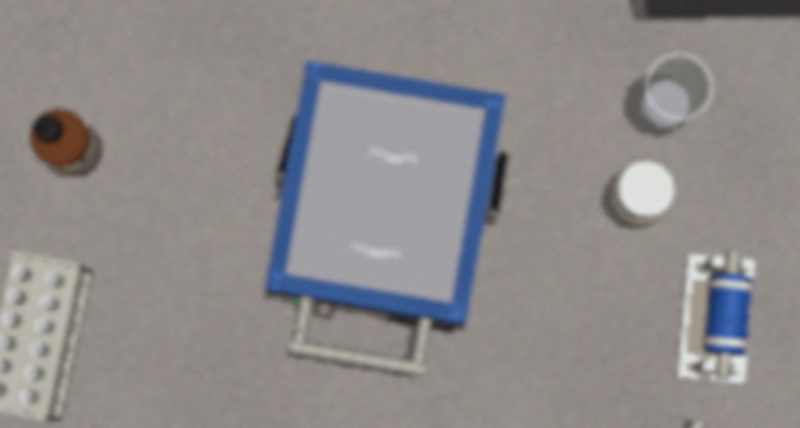

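Emit:
{"fn": "play_rows", "kwargs": {"commands": [[[0.203, -0.558, 0], [0, 0, -1.339]], [[0.203, -0.558, 0], [0, 0, -1.339]], [[0.203, -0.558, 0], [0, 0, -1.339]], [[0.203, -0.558, 0], [0, 0, -1.339]], [[0.203, -0.558, 0], [0, 0, -1.339]], [[0.203, -0.558, 0], [0, 0, -1.339]], [[0.203, -0.558, 0], [0, 0, -1.339]], [[0.203, -0.558, 0], [0, 0, -1.339]], [[0.203, -0.558, 0], [0, 0, -1.339]], [[0.203, -0.558, 0], [0, 0, -1.339]]], "gripper": 0.05}}

```text
time_s: 1.35
position: [0.461, 0.0087, 0.2475]
tcp_rot: [[0.981, 0.001, 0.194], [-0.194, -0.0, 0.981], [0.001, -1.0, -0.0]]
force: [0.7, -0.5, -1.0]
opening: 0.573
```

Emit:
{"fn": "play_rows", "kwargs": {"commands": [[[0, 0, 0], [0, 0, 0]], [[0, 0, 0], [0, 0, 0]], [[0, 0, 0], [0, 0, 0]]]}}

```text
time_s: 1.72
position: [0.4591, 0.013, 0.2474]
tcp_rot: [[0.982, -0.001, 0.189], [-0.189, 0.0, 0.982], [-0.001, -1.0, 0.0]]
force: [0.7, 0.1, 0.2]
opening: 0.575
```

Run:
```python
from h import *
c=snap('wrist','w1');s=c['st'];print(s['joint_positions'].round(1),s['position'].round(4),s['tcp_rot'].round(3))
print(c['cam_to_world'].round(3))
P,u,v=pts(c);print(P.min(0),P.max(0))
m=(P[:,2]>.075)&(P[:,2]<.1)&(P[:,0]<.53)&(P[:,0]>.4)&(abs(P[:,1])<.1)
print(m.sum()); 
if m.any(): print(P[m].min(0),P[m].max(0),u[m].min(),u[m].max(),v[m].min(),v[m].max())
```

```text
[-12.4  17.5 105.    0.   57.5  -1.5] [0.4591 0.013  0.2474] [[ 0.982 -0.001  0.189]
 [-0.189  0.     0.982]
 [-0.001 -1.     0.   ]]
[[ 0.982 -0.182 -0.048  0.472]
 [-0.188 -0.951 -0.246  0.08 ]
 [-0.001  0.251 -0.968  0.385]
 [ 0.     0.     0.     1.   ]]
[ 0.09525468 -0.36633763 -0.0033625 ] [0.77104979 0.24009871 0.34349013]
4289
[ 0.44401509 -0.0995569   0.07502091] [0.52906111 0.09745328 0.09998108] 268 342 77 313
```

View pics/w1.png

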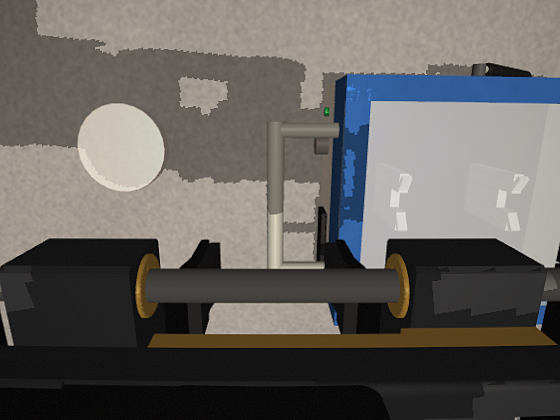

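Run:
```python
from h import *
c=load('w1');D=c['depth']
for v in range(140,265,20):
    r=D[v,255:300]; z=D[v,255]; 
    m=np.nonzero((r>0)&(r<z-.03)&(r>0.15))[0]+255
    print(v,m.min(),m.max(),onplane(c,[[(m.min()+m.max())/2,v]],.087)[0].round(4))
print(onplane(c,[[275.5,122],[275.5,130],[275.5,268],[346,76],[343,110]],.087).round(4), onplane(c,[[346,77]],.115).round(4))
```

```text
140 268 284 [0.4714 0.0594 0.087 ]
160 268 284 [0.4684 0.0435 0.087 ]
180 268 283 [0.4649 0.0272 0.087 ]
200 268 283 [0.4617 0.0103 0.087 ]
220 268 283 [ 0.4584 -0.007   0.087 ]
240 268 283 [ 0.455  -0.0248  0.087 ]
260 268 282 [ 0.4511 -0.0431  0.087 ]
[[ 0.4736  0.0735  0.087 ]
 [ 0.4725  0.0673  0.087 ]
 [ 0.4501 -0.0507  0.087 ]
 [ 0.5342  0.0977  0.087 ]
 [ 0.5282  0.0727  0.087 ]] [[0.5283 0.0954 0.115 ]]
```

Emit:
{"fn": "play_rows", "kwargs": {"commands": [[[0.003, -0.003, -0.06], [0, 0, 0]], [[0.003, -0.003, -0.1], [0, 0, 0]], [[0.003, -0.003, -0.13], [0, 0, 0]], [[0.003, -0.003, -0.155], [0, 0, 0]], [[0.003, -0.003, -0.155], [0, 0, 0]], [[0.003, -0.003, -0.155], [0, 0, 0]], [[0.003, -0.003, -0.155], [0, 0, 0]]]}}

```text
time_s: 2.65
position: [0.4637, 0.0088, 0.0937]
tcp_rot: [[0.982, 0.002, 0.19], [-0.19, -0.001, 0.982], [0.002, -1.0, -0.0]]
force: [-0.1, -0.2, -0.7]
opening: 0.571
```

Emit:
{"fn": "play_rows", "kwargs": {"commands": [[[0, 0, 0], [0, 0, 0]], [[0, 0, 0], [0, 0, 0]], [[0, 0, 0], [0, 0, 0]], [[0, 0, 0], [0, 0, 0]], [[0, 0, 0], [0, 0, 0]], [[0, 0, 0], [0, 0, 0]]], "gripper": 0.0}}

```text
time_s: 3.4
position: [0.4608, 0.0091, 0.0923]
tcp_rot: [[0.982, -0.005, 0.191], [-0.191, 0.001, 0.982], [-0.005, -1.0, -0.0]]
force: [-5.4, -0.4, 3.3]
opening: 0.149
```

Run:
```python
import numpy as np
x=np.array([.981,-.194])
for th in np.arange(0,1.131,.1):
    px=-.28*np.cos(th)+.022*np.sin(th)+.28; pz=.28*np.sin(th)+.022*np.cos(th)-.022
    print(round(th,2),(px*x).round(4),round(pz,4))
th=1.13;px=-.28*np.cos(th)+.022*np.sin(th)+.28; pz=.28*np.sin(th)+.022*np.cos(th)-.022;print(th,px*x,pz)
```

```text
0.0 [ 0. -0.] 0.0
0.1 [ 0.0035 -0.0007] 0.0278
0.2 [ 0.0098 -0.0019] 0.0552
0.3 [ 0.0186 -0.0037] 0.0818
0.4 [ 0.0301 -0.006 ] 0.1073
0.5 [ 0.044  -0.0087] 0.1315
0.6 [ 0.0602 -0.0119] 0.1543
0.7 [ 0.0785 -0.0155] 0.1752
0.8 [ 0.0988 -0.0195] 0.1942
0.9 [ 0.1208 -0.0239] 0.211
1.0 [ 0.1444 -0.0286] 0.2255
1.1 [ 0.1693 -0.0335] 0.2375
1.13 [ 0.17700411 -0.03500387] 0.24062192880053476
```

Emit:
{"fn": "play_rows", "kwargs": {"commands": [[[0.0015, 0, 0.014], [0, 0, 0]], [[0.0035, -0.0007, 0.028], [0, 0, 0]], [[0.0065, -0.0013, 0.0415], [0, 0, 0]], [[0.01, -0.002, 0.055], [0, 0, 0]], [[0.014, -0.003, 0.0685], [0, 0, 0]], [[0.0186, -0.0037, 0.082], [0, 0, 0]], [[0.024, -0.005, 0.0945], [0, 0, 0]], [[0.03, -0.006, 0.107], [0, 0, 0]], [[0.037, -0.0074, 0.1195], [0, 0, 0]], [[0.044, -0.0087, 0.1315], [0, 0, 0]]]}}

```text
time_s: 4.65
position: [0.5024, 0.0009, 0.2233]
tcp_rot: [[0.982, -0.012, 0.19], [-0.19, 0.002, 0.982], [-0.012, -1.0, -0.0]]
force: [-8.8, 1.4, 3.8]
opening: 0.152
```

Emit:
{"fn": "play_rows", "kwargs": {"commands": [[[0.008, -0.0016, 0.0115], [0, 0, 0]], [[0.0162, -0.0032, 0.0228], [0, 0, 0]], [[0.025, -0.005, 0.0335], [0, 0, 0]], [[0.0345, -0.0068, 0.0437], [0, 0, 0]], [[0.0445, -0.0088, 0.0535], [0, 0, 0]], [[0.0548, -0.0108, 0.0627], [0, 0, 0]], [[0.0655, -0.013, 0.0715], [0, 0, 0]], [[0.0768, -0.0152, 0.0795], [0, 0, 0]], [[0.1004, -0.0199, 0.094], [0, 0, 0]], [[0.124, -0.0245, 0.1055], [0, 0, 0]]]}}

```text
time_s: 5.9
position: [0.6324, -0.0246, 0.3325]
tcp_rot: [[0.982, 0.005, 0.191], [-0.191, -0.001, 0.982], [0.005, -1.0, 0.0]]
force: [2.2, -0.3, 0.2]
opening: 0.148
```

Emit:
{"fn": "play_rows", "kwargs": {"commands": [[[0, 0, 0], [0, 0, 0]], [[0, 0, 0], [0, 0, 0]], [[0, 0, 0], [0, 0, 0]], [[0, 0, 0], [0, 0, 0]]]}}

```text
time_s: 6.4
position: [0.6332, -0.0248, 0.3325]
tcp_rot: [[0.982, 0.008, 0.191], [-0.191, -0.001, 0.982], [0.008, -1.0, 0.0]]
force: [-1.1, 0.9, 8.0]
opening: 0.152
```

Emit:
{"fn": "play_rows", "kwargs": {"commands": [[[0, 0, 0], [0, 0, 0]], [[0, 0, 0], [0, 0, 0]], [[0, 0, 0], [0, 0, 0]], [[0, 0, 0], [0, 0, 0]]], "gripper": 0.05}}

```text
time_s: 6.9
position: [0.6305, -0.0244, 0.3287]
tcp_rot: [[0.982, -0.002, 0.191], [-0.191, 0.0, 0.982], [-0.002, -1.0, 0.0]]
force: [-0.4, 0.3, 0.2]
opening: 0.514
```

Emit:
{"fn": "play_rows", "kwargs": {"commands": [[[0, 0, 0.03], [0, 0, 0]], [[0, 0, 0.06], [0, 0, 0]], [[0, 0, 0.09], [0, 0, 0]], [[-0.03, 0, 0.1], [0, 0, 0]], [[-0.08, 0, 0.1], [0, 0, 0]], [[-0.13, 0, 0.1], [0, 0, 0]], [[-0.13, 0, 0.1], [0, 0, 0]], [[-0.13, 0, 0.1], [0, 0, 0]]]}}

```text
time_s: 7.9
position: [0.5015, -0.0246, 0.4299]
tcp_rot: [[0.982, 0.001, 0.191], [-0.191, -0.0, 0.982], [0.002, -1.0, -0.0]]
force: [0.1, 0.1, 0.5]
opening: 0.578
```

```bash
cat >> h.py <<'E'
from scipy.spatial.transform import Rotation as Ro
def tgt(yaw,t):
    w,t=np.radians(yaw),np.radians(t)
    xr=np.array([np.cos(w),np.sin(w),0]);yr=np.array([-xr[1],xr[0],0])
    a=np.sin(t)*xr-np.cos(t)*np.array([0,0,1.]);x=-yr
    return np.c_[x,a,np.cross(x,a)],a
def mv(yaw,t,g):
    s=read_state();R,a=tgt(yaw,t)
    p=np.array(g)-.006*a
    print('shift',(p-s['position']).round(4),'turn',Ro.from_matrix(R@np.array(s['tcp_rot']).T).as_rotvec().round(4),'tcp',p.round(4))
E
python3 - <<'E'
from h import *
c=snap('side','side1');mv(-5,30,[.498,-.3635,.25]);mv(-5,30,[.498,-.3635,.065])
print(read_state()['joint_positions'])
c=snap('top','top1')
E
```

```text
shift [-0.007  -0.3385 -0.1746] turn [ 0.3457 -0.4564 -1.4295] tcp [ 0.495  -0.3632  0.2552]
shift [-0.007  -0.3385 -0.3596] turn [ 0.3457 -0.4564 -1.4295] tcp [ 0.495  -0.3632  0.0702]
[-1.55815212e+01  1.05243089e+01  8.36157024e+01  7.04889843e-03
  8.57835537e+01 -4.57817238e+00]
```

View pics/side1.png

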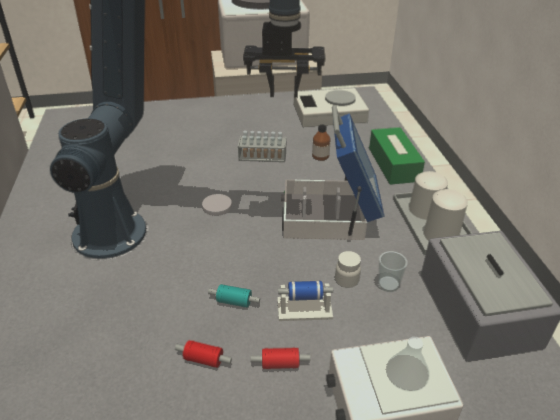

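Emit:
{"fn": "play_rows", "kwargs": {"commands": [[[-0.007, -0.3385, -0.17], [0.3457, -0.4564, -1.4295]], [[-0.007, -0.3385, -0.17], [0.3457, -0.4564, -1.4295]], [[-0.007, -0.3385, -0.17], [0.3457, -0.4564, -1.4295]], [[-0.007, -0.3385, -0.17], [0.3457, -0.4564, -1.4295]], [[-0.007, -0.3385, -0.17], [0.3457, -0.4564, -1.4295]], [[-0.007, -0.3385, -0.17], [0.3457, -0.4564, -1.4295]], [[-0.007, -0.3385, -0.17], [0.3457, -0.4564, -1.4295]], [[-0.007, -0.3385, -0.17], [0.3457, -0.4564, -1.4295]], [[-0.007, -0.3385, -0.17], [0.3457, -0.4564, -1.4295]], [[-0.007, -0.3385, -0.17], [0.3457, -0.4564, -1.4295]]], "gripper": 0.087}}

```text
time_s: 9.25
position: [0.4945, -0.3634, 0.2594]
tcp_rot: [[-0.084, 0.498, 0.863], [-0.996, -0.042, -0.073], [-0.0, -0.866, 0.5]]
force: [-0.2, 1.1, -0.2]
opening: 1.003
```

Emit:
{"fn": "play_rows", "kwargs": {"commands": [[[0, 0, 0], [0, 0, 0]], [[0, 0, 0], [0, 0, 0]], [[0, 0, 0], [0, 0, 0]]]}}

```text
time_s: 9.62
position: [0.4942, -0.363, 0.2598]
tcp_rot: [[-0.086, 0.498, 0.863], [-0.996, -0.042, -0.074], [-0.001, -0.866, 0.5]]
force: [0.2, 0.9, -0.3]
opening: 0.998
```

Run:
```python
from h import *
c=snap('wrist','w2');print(c['st']['joint_positions'].round(1));mv(-5,30,[.498,-.3635,.25])
P,u,v=pts(c)
f=c['frame'];hsv=cv2.cvtColor(f,cv2.COLOR_RGB2HSV)
b=((hsv[...,0]>105)&(hsv[...,0]<130)&(hsv[...,1]>130)&(hsv[...,2]>60))
Q,uu,vv=pts(c,b);k=(abs(Q[:,0]-.498)<.08)&(abs(Q[:,1]+.3635)<.06)&(Q[:,2]>.05);Q=Q[k]
print(k.sum());
if k.sum()>50:
    print(Q.min(0),Q.max(0),cv2.minAreaRect((Q[:,:2]*1000).astype(np.float32)))
```

```text
[-57.6  22.6 101.5  36.1  42.5  13.2]
shift [ 0.0009 -0.0002 -0.0045] turn [-0.0007  0.0002 -0.0012] tcp [ 0.495  -0.3632  0.2552]
1531
[ 0.46187946 -0.38924379  0.06492178] [ 0.53885446 -0.33981337  0.32763907] ((501.2429504394531, -365.0861511230469), (42.29093933105469, 77.3875732421875), 83.40079498291016)
```

View pics/w2.png

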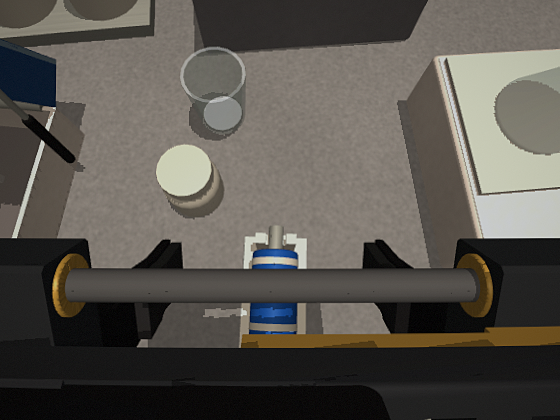

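Emit:
{"fn": "play_rows", "kwargs": {"commands": [[[0.003, -0.001, -0.05], [0, 0, -0.01]], [[0.003, -0.001, -0.1], [0, 0, -0.01]], [[0.003, -0.001, -0.14], [0, 0, -0.01]], [[0.003, -0.001, -0.17], [0, 0, -0.01]], [[0.003, -0.001, -0.19], [0, 0, -0.01]], [[0.003, -0.001, -0.19], [0, 0, -0.01]], [[0.003, -0.001, -0.19], [0, 0, -0.01]], [[0.003, -0.001, -0.19], [0, 0, -0.01]]]}}

```text
time_s: 10.68
position: [0.4974, -0.3646, 0.0708]
tcp_rot: [[-0.096, 0.499, 0.861], [-0.995, -0.049, -0.083], [0.001, -0.865, 0.501]]
force: [-0.4, -0.6, 1.0]
opening: 0.999
```

Emit:
{"fn": "play_rows", "kwargs": {"commands": [[[0, 0, 0], [0, 0, 0]], [[0, 0, 0], [0, 0, 0]], [[0, 0, 0], [0, 0, 0]], [[0, 0, 0], [0, 0, 0]], [[0, 0, 0], [0, 0, 0]], [[0, 0, 0], [0, 0, 0]]], "gripper": 0.0}}

```text
time_s: 11.42
position: [0.497, -0.3641, 0.0695]
tcp_rot: [[-0.097, 0.498, 0.862], [-0.995, -0.047, -0.084], [-0.001, -0.866, 0.5]]
force: [1.0, -0.7, 1.0]
opening: 0.497
```

Emit:
{"fn": "play_rows", "kwargs": {"commands": [[[0, 0, 0.01], [0, 0, 0]], [[0, 0, 0.03], [0, 0, 0]], [[0, 0, 0.06], [0, 0, 0]], [[0, 0, 0.09], [0, 0, 0]], [[0, 0, 0.12], [0, 0, 0]], [[0, 0, 0.14], [0, 0, 0]], [[0, 0, 0.14], [0, 0, 0]], [[0, 0, 0.14], [0, 0, 0]], [[0, 0, 0.14], [0, 0, 0]]]}}

```text
time_s: 12.55
position: [0.4964, -0.3633, 0.2079]
tcp_rot: [[-0.096, 0.496, 0.863], [-0.995, -0.045, -0.085], [-0.004, -0.867, 0.498]]
force: [-0.8, 1.5, -2.5]
opening: 0.495
```

Run:
```python
from h import *
c=snap('top','top2');s=snap('side','side2');w=snap('wrist','w3')
ims=[]
for k,(a,b,cc,d) in((c,(130,230,220,320)),(s,(165,265,270,400))):
    ims.append(cv2.resize(cv2.cvtColor(k['frame'],cv2.COLOR_RGB2BGR)[a:b,cc:d],(int((d-cc)*3.4),340),interpolation=cv2.INTER_CUBIC))
cv2.imwrite('pics/crop2.png',np.hstack(ims))
P,u,v=pts(c);i=np.array([-.194,.981]);
m=(P[:,2]>.082)&(P[:,2]<.10)&(P[:,0]>.53)&(P[:,0]<.7)&(abs(P[:,1]+.02)<.06)
q=P[m];d=q[:,:2]-np.array([.737,-.044]);xh=d@[.981,-.194];yh=d@[.194,.981]
for a,b,z in zip(xh,yh,q[:,2]):print((round(a*1e3),round(b*1e3),round(z*1e3)),end=' ')
```

```text
(-71, 24, 91) (-71, 21, 96) (-74, 23, 95) (-73, 21, 92) (-73, 17, 96) (-72, 15, 91) (-72, 12, 93) (-77, 23, 96) (-77, 20, 98) (-74, 18, 86) (-76, 14, 95) (-74, 12, 90) (-73, 9, 86) (-79, 23, 88) (-79, 20, 92) (-77, 17, 84) (-78, 14, 91) (-78, 11, 97) (-75, 9, 84) (-73, -8, 86) (-73, -11, 88) (-72, -14, 90) (-73, -17, 94) (-73, -20, 99) (-71, -22, 90) (-79, 11, 85) (-76, -9, 87) (-76, -12, 90) (-75, -15, 89) (-75, -17, 89) (-75, -20, 92) (-74, -23, 91) (-79, -9, 87) (-79, -12, 90) (-78, -15, 88) (-78, -18, 93) (-77, -21, 92) (-77, -24, 92) (-170, 23, 95) (-169, 21, 88) (-169, 18, 94) (-173, 23, 93) (-172, 20, 92) (-171, 18, 85) (-170, 15, 84) (-170, 12, 89) (-170, 9, 93) (-176, 22, 93) (-175, 19, 94) (-174, 17, 89) (-173, 14, 87) (-173, 12, 86) (-173, 8, 91) (-169, -11, 89) (-169, -14, 88) (-177, 17, 86) (-177, 13, 91) (-176, 11, 90) (-172, -9, 85) (-172, -11, 87) (-171, -14, 89) (-172, -18, 96) (-171, -20, 95) (-171, -23, 96) (-175, -9, 84) (-175, -12, 90) (-174, -15, 86) (-174, -18, 89) (-174, -21, 95) (-173, -24, 94) (-177, -9, 82) (-177, -15, 85) (-176, -21, 89) (-175, -24, 86)
```

View pics/crop2.png

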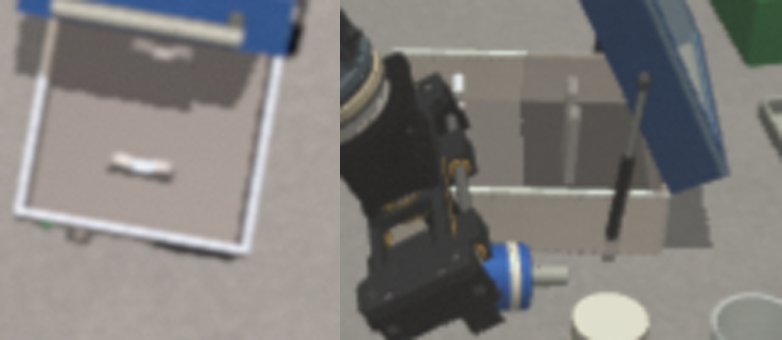

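Run:
```python
from h import *
mv(-11.2,30,[.49,.005,.2]);mv(-11.2,30,[.6158,-.02,.13])
```

```text
shift [-0.0097  0.3693 -0.0034] turn [-0.0027 -0.0008 -0.0988] tcp [0.4871 0.0056 0.2052]
shift [ 0.1161  0.3443 -0.0734] turn [-0.0027 -0.0008 -0.0988] tcp [ 0.6129 -0.0194  0.1352]
```

Emit:
{"fn": "play_rows", "kwargs": {"commands": [[[-0.002, 0.04, 0], [0, 0, -0.01]], [[-0.004, 0.09, 0], [0, 0, -0.03]], [[-0.005, 0.14, 0], [0, 0, -0.05]], [[-0.006, 0.19, 0], [0, 0, -0.07]], [[-0.008, 0.24, 0], [0, 0, -0.08]], [[-0.009, 0.29, 0], [0, 0, -0.1]], [[-0.01, 0.33, 0], [0, 0, -0.1]], [[-0.01, 0.36, 0], [0, 0, -0.1]], [[-0.01, 0.37, 0], [0, 0, -0.1]], [[-0.01, 0.37, 0], [0, 0, -0.1]]]}}

```text
time_s: 13.95
position: [0.4865, 0.0074, 0.2092]
tcp_rot: [[-0.192, 0.489, 0.851], [-0.981, -0.095, -0.167], [-0.001, -0.867, 0.499]]
force: [0.4, 1.0, -3.0]
opening: 0.493
```

Emit:
{"fn": "play_rows", "kwargs": {"commands": [[[0.02, -0.004, -0.01], [0, 0, 0]], [[0.045, -0.009, -0.03], [0, 0, 0]], [[0.07, -0.014, -0.045], [0, 0, 0]], [[0.095, -0.019, -0.06], [0, 0, 0]], [[0.115, -0.023, -0.068], [0, 0, 0]], [[0.126, -0.025, -0.07], [0, 0, 0]], [[0.126, -0.025, -0.07], [0, 0, 0]], [[0.126, -0.025, -0.07], [0, 0, 0]], [[0.126, -0.025, -0.07], [0, 0, 0]]]}}

```text
time_s: 15.08
position: [0.6121, -0.0188, 0.1398]
tcp_rot: [[-0.195, 0.49, 0.85], [-0.981, -0.096, -0.17], [-0.001, -0.866, 0.499]]
force: [0.2, 0.1, -2.1]
opening: 0.495
```

Run:
```python
from h import *
mv(-11.2,30,[.6158,-.02,.13])
w=snap('wrist','w4');t=snap('top','top4');s=snap('side','side4')
b=lambda k:cv2.cvtColor(k['frame'],cv2.COLOR_RGB2BGR)
x=cv2.resize(b(t)[130:230,200:320],(400,333),interpolation=cv2.INTER_CUBIC)
y=cv2.resize(b(s)[150:250,260:380],(400,333),interpolation=cv2.INTER_CUBIC)
z=cv2.resize(b(w)[150:340,160:400],(336,266),interpolation=cv2.INTER_CUBIC)
z=cv2.copyMakeBorder(z,0,0,0,800-336,0)
cv2.imwrite('pics/c4.png',np.vstack([np.hstack([x,y]),z]))
```

```text
shift [ 0.0007 -0.0007 -0.0046] turn [-0.0013 -0.0004  0.001 ] tcp [ 0.6129 -0.0194  0.1352]
```

View pics/c4.png

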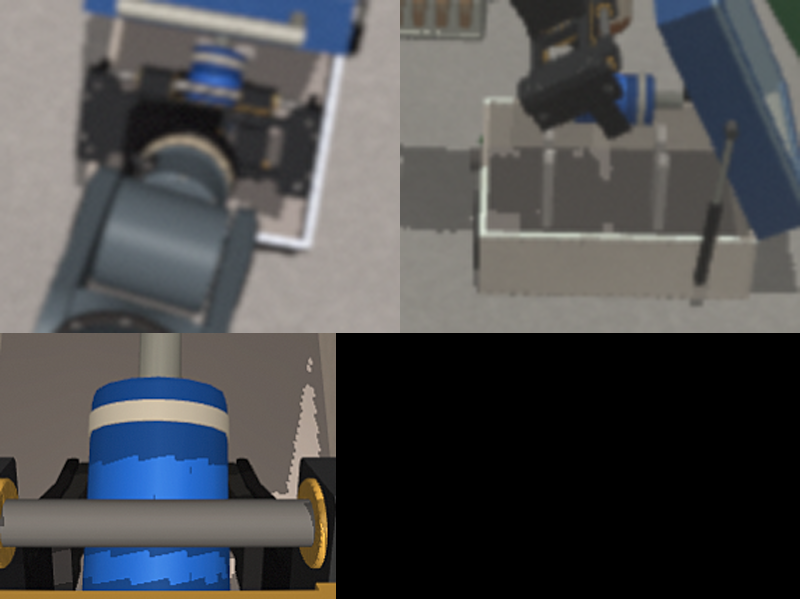

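```bash
cat >> h.py <<'E'
def hf(P):
    d=P[:,:2]-np.array([.737,-.044]);w=np.radians(-11.2);x=np.array([np.cos(w),np.sin(w)])
    return np.c_[d@x,d@[-x[1],x[0]],P[:,2]]*1000
E
python3 - <<'E'
from h import *
c=load('w4');P,u,v=pts(c);H=hf(P)
box=(u>215)&(u<350)&(v>60)&(v<345)
st=box&(abs(H[:,1])<30)&(H[:,2]>115)&(H[:,2]<165)
for a in range(-175,-40,5):
    k=st&(H[:,0]>a)&(H[:,0]<a+5)
    if k.sum()>10:
        q=H[k];print('roller',a,k.sum(),'y',np.percentile(q[:,1],[1,99]).round(1),q[:,1].mean().round(1),'ztop',np.percentile(q[:,2],98).round(1))
br=(H[:,2]>69)&(H[:,2]<98)&(abs(H[:,1])<32)&(H[:,0]>-185)&(H[:,0]<-55)
q=H[br];print(len(q),u[br].min(),u[br].max(),v[br].min(),v[br].max()) if br.any() else print(0)
for z in range(70,98,4):
    k=(q[:,2]>=z)&(q[:,2]<z+4)&(q[:,0]>-100)
    if k.any(): print(z,'x',q[k][:,0].min().round(1),q[k][:,0].max().round(1),np.sort(q[k][:,1])[::max(1,k.sum()//25)].round(0))
b=lambda k:cv2.cvtColor(k['frame'],cv2.COLOR_RGB2BGR)
cv2.imwrite('pics/c5.png',cv2.resize(b(c)[0:250,160:420],(624,600)))
E
```

```text
roller -150 216 y [-26.   21.4] -1.4 ztop 158.0
roller -145 1812 y [-26.2  21.6] -3.6 ztop 160.7
roller -140 1806 y [-26.2  21.7] -3.5 ztop 162.8
roller -135 131 y [-26.   22.3] -3.1 ztop 163.6
roller -125 496 y [-29.4  22.2] -2.8 ztop 157.7
roller -120 1593 y [-29.3  22.9] -2.8 ztop 157.5
roller -115 1473 y [-29.2  24.4] -2.0 ztop 157.6
roller -110 1353 y [-29.3  25.4] -1.4 ztop 157.5
roller -105 1255 y [-21.5  21. ] -0.3 ztop 157.7
roller -100 1200 y [-21.2  20.4] -0.4 ztop 158.2
roller -95 1061 y [-21.   19.7] -0.7 ztop 157.6
roller -90 441 y [-19.9  19.2] 0.6 ztop 157.2
roller -85 144 y [-7.1  5.6] -0.9 ztop 142.8
roller -80 314 y [-7.7  6.2] -0.9 ztop 142.8
roller -75 307 y [-7.7  5.8] -1.1 ztop 142.8
roller -70 306 y [-7.8  5.8] -1.0 ztop 143.0
roller -65 163 y [-7.8  5.9] -0.9 ztop 142.7
0
```

View pics/c5.png

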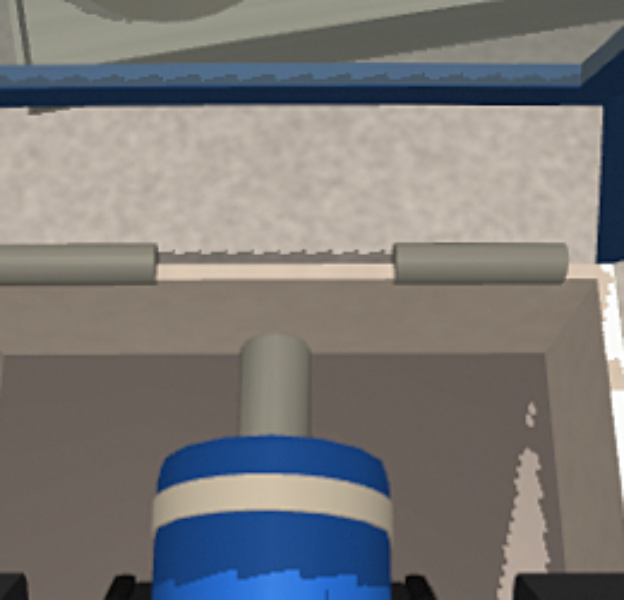

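Run:
```python
from h import *
c=load('w4')
g=lambda x,y:[160+x/2.4,y/2.4]
for z,p in((.014,[g(2,354),g(547,354)]),(.065,[g(157,265),g(394,265)]),(.136,[g(240,400),g(311,400),g(275,337)])):
    h=hf(onplane(c,p,z));print(h.round(1),h[:2,1].mean())
t=load('top2');P,u,v=pts(t);H=hf(P)
m=(abs(H[:,2]-65)<8)&(H[:,0]>-200)&(H[:,0]<-110)&(abs(H[:,1])<115)&(abs(H[:,1])>85)
for s in(1,-1):
    k=m&(s*H[:,1]>0);q=H[k];print(k.sum(),np.percentile(q[:,1],[2,50,98]).round(1))
    for lo in(-200,-155):
        kk=(q[:,0]>lo)&(q[:,0]<lo+45);print(lo,q[kk][:,1].mean().round(1))
```

```text
[[ -6.6  94.1  14. ]
 [ -6.6 -97.3  14. ]] -1.595310026168221
[[ -1.8  33.3  65. ]
 [ -1.8 -36.7  65. ]] -1.6716436833849286
[[-73.2   5.8 136. ]
 [-73.2  -8.  136. ]
 [-59.9  -1.  136. ]] -1.1141618972350362
63 [ 94.8  97.2 100.3]
-200 97.5
-155 97.5
52 [-99.5 -97.2 -94.8]
-200 -97.3
-155 -97.0
```

Emit:
{"fn": "play_rows", "kwargs": {"commands": [[[0.0023, -0.0011, 0], [0, 0, 0]], [[0.0023, -0.0011, -0.01], [0, 0, 0]], [[0.0023, -0.0011, -0.018], [0, 0, 0]], [[0.0023, -0.0011, -0.025], [0, 0, 0]], [[0.0023, -0.0011, -0.032], [0, 0, 0]], [[0.0023, -0.0011, -0.038], [0, 0, 0]], [[0.0023, -0.0011, -0.042], [0, 0, 0]], [[0.0023, -0.0011, -0.045], [0, 0, 0]], [[0.0023, -0.0011, -0.045], [0, 0, 0]], [[0.0023, -0.0011, -0.045], [0, 0, 0]]]}}

```text
time_s: 16.48
position: [0.6148, -0.0206, 0.0935]
tcp_rot: [[-0.196, 0.489, 0.85], [-0.981, -0.098, -0.17], [0.0, -0.867, 0.499]]
force: [-1.4, 0.2, -3.0]
opening: 0.499
```

Run:
```python
from h import *
s=read_state();print(s['position'],s['force'],s['moment'])
c=snap('wrist','w6');H=hf(pts(c)[0]);_,u,v=pts(c)
m=(u>215)&(u<350)&(H[:,0]>-95)&(H[:,0]<-50)&(abs(H[:,1])<30)&(H[:,2]>60)
q=H[m]
for a in range(-95,-50,4):
    k=(q[:,0]>a)&(q[:,0]<a+4)
    if k.sum()>5: print(a,k.sum(),'y',np.percentile(q[k][:,1],[1,99]).round(1),'z',np.percentile(q[k][:,2],[2,50,98]).round(1))
b=lambda k:cv2.cvtColor(k['frame'],cv2.COLOR_RGB2BGR)
cv2.imwrite('pics/c6.png',cv2.resize(b(c)[0:250,160:420],(624,600)))
```

```text
[ 0.6148334  -0.02056526  0.09353607] [-1.41979635  0.16823437 -2.96173385] [ 0.07872793  0.62922782 -0.00475785]
-95 890 y [-22.5  19.1] z [ 96.8 108.9 111.9]
-91 900 y [-22.4  18.3] z [ 96.4 108.3 111.2]
-87 432 y [-21.   17.8] z [ 97.7 108.2 111. ]
-83 284 y [-26.4  23.2] z [71.7 87.  95.9]
-79 790 y [-26.1  22.9] z [85.2 91.7 96.2]
-75 788 y [-25.3  21.8] z [85.1 91.6 96.2]
-71 239 y [-9.1  4.5] z [89.8 94.6 96.6]
-67 238 y [-9.1  4.5] z [89.4 94.8 96.5]
-63 227 y [-9.2  4.6] z [88.9 94.7 96.6]
```

View pics/c6.png

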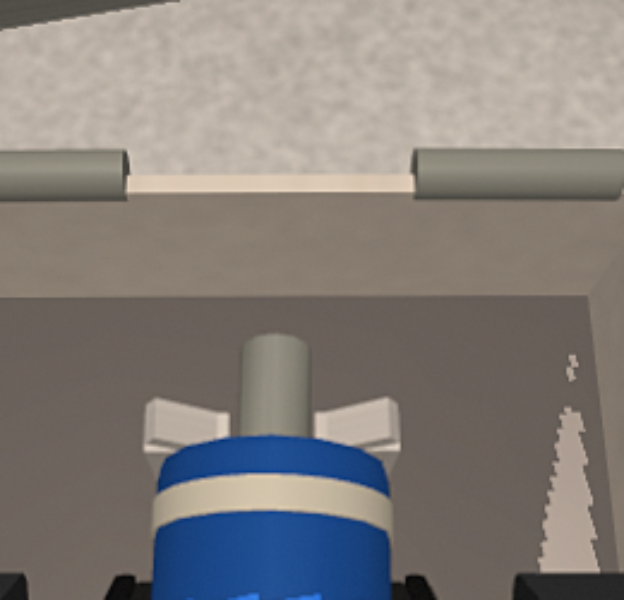

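Emit:
{"fn": "play_rows", "kwargs": {"commands": [[[0, 0.0007, 0], [0, 0, 0]], [[0, 0.0007, -0.003], [0, 0, 0]], [[0, 0.0007, -0.006], [0, 0, 0]], [[0, 0.0007, -0.009], [0, 0, 0]], [[0, 0.0007, -0.011], [0, 0, 0]], [[0, 0.0007, -0.0125], [0, 0, 0]], [[0, 0.0007, -0.0135], [0, 0, 0]], [[0, 0.0007, -0.0135], [0, 0, 0]]]}}

```text
time_s: 17.52
position: [0.6159, -0.0204, 0.0813]
tcp_rot: [[-0.195, 0.489, 0.85], [-0.981, -0.097, -0.169], [-0.0, -0.867, 0.499]]
force: [0.2, -6.0, -0.1]
opening: 0.496
```

```bash
cat > chk.py <<'E'
from h import *
import sys
s=read_state();print(s['time_s'],s['position'],s['force'].round(1),s['moment'].round(2))
c=snap('wrist',sys.argv[1]);P,u,v=pts(c);H=hf(P)
m=(u>215)&(u<350)&(H[:,0]>-105)&(H[:,0]<-50)&(abs(H[:,1])<30)&(H[:,2]>60)
q=H[m]
for a in range(-105,-50,4):
    k=(q[:,0]>a)&(q[:,0]<a+4)
    if k.sum()>5: print(a,k.sum(),'y',np.percentile(q[k][:,1],[1,99]).round(1),'z',np.percentile(q[k][:,2],[2,50,98]).round(1))
E
python3 chk.py w7
```

```text
17.525 [ 0.6159278  -0.02039913  0.08132835] [ 0.2 -6.  -0.1] [-0.63  0.5  -0.14]
-105 1064 y [-29.1  24.8] z [65.9 95.5 98.9]
-101 954 y [-21.7  19.4] z [83.3 95.8 98.7]
-97 1014 y [-22.7  20. ] z [82.6 96.1 99.2]
-93 864 y [-22.1  19.4] z [84.1 96.2 99. ]
-89 875 y [-21.4  18.9] z [84.7 95.8 98.5]
-85 304 y [-20.6  18. ] z [85.2 95.3 98. ]
-81 1161 y [-26.4  23.1] z [65.9 85.7 93.6]
-77 928 y [-25.3  22.1] z [77.6 87.8 93.9]
-73 554 y [-24.8  21.8] z [68.3 85.  93.5]
-69 229 y [-8.1  4.9] z [77.1 81.6 83.5]
-65 234 y [-8.2  5. ] z [77.  81.6 83.5]
-61 166 y [-8.2  5. ] z [77.1 81.6 83.1]
```

Emit:
{"fn": "play_rows", "kwargs": {"commands": [[[0, -0.0005, -0.0005], [0, 0, 0]], [[0, -0.0005, -0.001], [0, 0, 0]], [[0, -0.0005, -0.0015], [0, 0, 0]], [[0, -0.0005, -0.002], [0, 0, 0]], [[0, -0.0005, -0.002], [0, 0, 0]]]}}

```text
time_s: 18.2
position: [0.6156, -0.0203, 0.0798]
tcp_rot: [[-0.195, 0.49, 0.85], [-0.981, -0.096, -0.17], [-0.002, -0.866, 0.499]]
force: [-1.1, -6.3, 1.2]
opening: 0.496
```

```bash
python3 chk.py w8 | grep -v "^-[189]"
```

```text
18.2 [ 0.61557613 -0.02034461  0.07975032] [-1.1 -6.3  1.2] [-0.75  0.6  -0.22]
-77 955 y [-25.3  22. ] z [71.8 87.8 93.7]
-73 564 y [-25.1  21.6] z [68.4 85.  93.8]
-69 245 y [-8.7  4.9] z [75.3 80.7 82.4]
-65 234 y [-8.7  5. ] z [75.2 80.6 82.4]
-61 153 y [-8.7  5. ] z [75.1 80.6 81.9]
```

Emit:
{"fn": "play_rows", "kwargs": {"commands": [[[0, -0.001, -0.0005], [0, 0, 0]], [[0, -0.001, -0.001], [0, 0, 0]], [[0, -0.001, -0.001], [0, 0, 0]], [[0, -0.001, -0.001], [0, 0, 0]]]}}

```text
time_s: 18.75
position: [0.6156, -0.0205, 0.0794]
tcp_rot: [[-0.194, 0.492, 0.849], [-0.981, -0.095, -0.169], [-0.002, -0.866, 0.501]]
force: [-3.0, -1.2, 7.1]
opening: 0.493
```

```bash
python3 chk.py w9 | grep -v "^-[189]"
```

```text
18.75 [ 0.61560855 -0.02050333  0.07936493] [-3.  -1.2  7.1] [-0.28  0.44 -0.01]
-77 971 y [-25.1  21.7] z [74.2 87.6 93.9]
-73 556 y [-25.2  21.8] z [69.2 84.8 93.7]
-69 246 y [-8.7  4.8] z [75.1 80.6 82.4]
-65 236 y [-8.8  4.9] z [75.2 80.6 82.3]
-61 147 y [-8.8  4.9] z [75.1 80.6 82.4]
```

Emit:
{"fn": "play_rows", "kwargs": {"commands": [[[0, 0, 0.0005], [0, 0, 0]], [[0, 0, 0.0005], [0, 0, 0]], [[0, 0, 0.0005], [0, 0, 0]], [[0, 0, 0.0005], [0, 0, 0]], [[0, 0, 0.0005], [0, 0, 0]]], "gripper": 0.07}}

```text
time_s: 19.42
position: [0.6155, -0.0209, 0.0788]
tcp_rot: [[-0.195, 0.49, 0.85], [-0.981, -0.095, -0.17], [-0.002, -0.866, 0.499]]
force: [-0.3, -0.0, -0.1]
opening: 0.797
```

Emit:
{"fn": "play_rows", "kwargs": {"commands": [[[-0.005, 0.001, 0.009], [0, 0, 0]], [[-0.015, 0.003, 0.026], [0, 0, 0]], [[-0.03, 0.006, 0.052], [0, 0, 0]], [[-0.045, 0.009, 0.078], [0, 0, 0]], [[-0.06, 0.0115, 0.104], [0, 0, 0]], [[-0.09, 0.017, 0.14], [0, 0, 0]], [[-0.12, 0.023, 0.17], [0, 0, 0]], [[-0.15, 0.03, 0.18], [0, 0, 0]], [[-0.15, 0.03, 0.18], [0, 0, 0]], [[-0.15, 0.03, 0.18], [0, 0, 0]]]}}

```text
time_s: 20.68
position: [0.5063, 0.0138, 0.2258]
tcp_rot: [[-0.183, 0.494, 0.85], [-0.983, -0.076, -0.168], [-0.018, -0.866, 0.5]]
force: [0.9, -0.5, 1.0]
opening: 0.805
```

Run:
```python
from h import *
c=snap('wrist','w10');s=snap('side','side10');t=snap('top','top10')
P,u,v=pts(c);H=hf(P)
f=(H[:,0]>-200)&(H[:,0]<-55)&(abs(H[:,1])<27)&(H[:,2]>55)&(H[:,2]<110);q=H[f]
for a in range(-195,-50,6):
    k=(q[:,0]>a)&(q[:,0]<a+6)
    if k.sum()>5: 
        k2=k&(abs(q[:,1]+1.6)<9);print(a,k.sum(),'y',np.percentile(q[k][:,1],[1,99]).round(1),'z',np.percentile(q[k2][:,2],[50,98]).round(1))
b=lambda k:cv2.cvtColor(k['frame'],cv2.COLOR_RGB2BGR)
y=cv2.resize(b(s)[130:330,200:440],(480,400),interpolation=cv2.INTER_CUBIC)
z=cv2.resize(b(c)[:,140:440],(286,400))
cv2.imwrite('pics/c10.png',np.hstack([y,z]))
```

```text
-189 134 y [-7.   6.4] z [79.7 82.7]
-183 471 y [-26.3  22.5] z [80.4 82.6]
-177 427 y [-26.7  22.2] z [80.3 86.5]
-171 189 y [-25.4  21.5] z [80.5 83.1]
-165 619 y [-21.   19.5] z [91.3 97.2]
-159 364 y [-21.8  20.4] z [96.1 97.8]
-153 318 y [-21.7  21.2] z [96.4 98.2]
-147 336 y [-22.3  20.7] z [96.  97.7]
-141 330 y [-22.5  20.8] z [95.8 97.4]
-135 328 y [-22.7  20. ] z [95.9 97.6]
-129 308 y [-22.8  20. ] z [95.8 97.5]
-123 317 y [-22.9  20.2] z [96.  97.6]
-117 312 y [-23.   20.3] z [95.9 97.6]
-111 301 y [-23.3  20.4] z [95.8 97.3]
-105 304 y [-23.4  19.5] z [95.8 97.4]
-99 324 y [-23.1  20.6] z [96.4 98.1]
-93 262 y [-22.1  19.7] z [96.3 97.9]
-87 124 y [-21.1  18.5] z [95.6 97.4]
-81 428 y [-26.7  23.3] z [84.3 86.7]
-75 216 y [-26.4  22.1] z [80.8 86.6]
-69 83 y [-8.   4.2] z [80.6 82.8]
-63 57 y [-8.1  4.2] z [80.8 82.4]
```

View pics/c10.png

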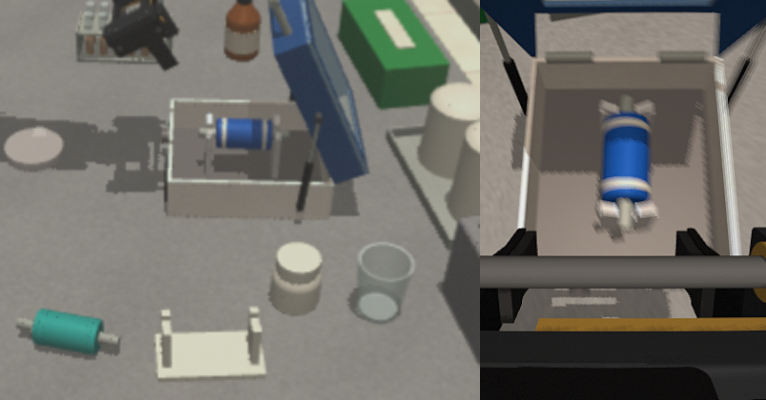

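Emit:
{"fn": "play_rows", "kwargs": {"commands": [[[0, 0, 0], [0, 0, 0]], [[0, 0, 0], [0, 0, 0]], [[0, 0, 0], [0, 0, 0]], [[0, 0, 0], [0, 0, 0]]]}}

```text
time_s: 21.32
position: [0.5068, 0.014, 0.2252]
tcp_rot: [[-0.183, 0.495, 0.85], [-0.983, -0.075, -0.168], [-0.019, -0.866, 0.5]]
force: [-0.5, 0.6, -0.7]
opening: 0.804
```

```bash
python3 -c "
from rig import *
print(read_state()['force']);print(hand_in())"
```

```text
[-0.53977909  0.60160993 -0.73325271]
the job is handed in; nothing more can be done
None
```

The hood is open and the roller sits released in both brackets; I handed the job in at about 21 s of robot time. I lifted the hood by its handle to about 1.1 rad and let go, then took the roller from its stand with the hand leaning back 30° and lowered it into the slots.

**Last checks:**
- **Roller:** both axle ends read level. Their tops are at about 82.6 mm, so the axle centre is at about 75.5 mm against the 75 mm wanted, with the drum between the brackets. Before release it pressed on the slot floors with about 10 N.
- **Hood:** it stood open on its own in the final pictures.
- **Surroundings:** by eye in the last side picture, the bottle, beaker and jar are where they were. I did not measure their positions.
- **Forces:** readings after each move stayed below about 10 N, and the wrist read about zero once the hand was clear.

**Did not go as planned:**
- During insertion the roller pushed sideways on a slot wall with about 6 N; a shift of about 1 mm eased that to about 1 N.
- The final retreat stopped roughly 40 mm short of the commanded pose, probably at the arm's inner reach, but well clear of everything.
- The last roller measurement was taken while the arm was still settling, so allow it 1 to 2 mm.

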